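Set out the seasoning station

ROBOT

A 6-joint arm with a two-finger parallel gripper is mounted at the origin on the work surface. World frame = base frame: x ahead of the robot, y to its left, z up, the work surface at z = 0. Lengths are in mm, angles in rad, forces in N, time in s.
With the tool pointing down it reaches from about 275 to 825 mm from the base axis. Payload 5.2 kg.
Tool frame: the origin (TCP) lies at the very end of the fingers, on their centre line; the grasp point (between the pads) lies 19 mm behind it; z points along the fingers, y is the line along which they close (so a half turn about z gives the same grasp; the last joint's range is limited). The gripper opens to 93 mm and grips with 3 to 60 N. Pads are 15 mm wide; open, the fingers measure 128 mm over their backs; the gripper's body (75 mm by 188 mm) begins 65 mm behind the grasp point.
Start: joints at [-1.352, 0.259, 1.535, -0, 1.348, -0.203], TCP at [225.192, -501.79, 218.653] pointing down, gripper open.
Joint ranges: [-3.14, 3.14], [-0.91, 2.08], [0.19, 2.58], [-1.22, 4.36], [0.22, 2.71], [-3.12, 3.12]. Speed limits (rad/s): [2.57, 2.57, 3.14, 3.14, 3.14, 3.14].

INTERFACE

Orientations are given as a 3x3 rotation matrix whose columns are the frame's x, y, z axes.
In Python, from plant import env gives the robot as it stands.
- The arm moves only by the tool servo_tool, never from a script. Its argument "commands" is a list that holds one entry, the list of rows, each a list of 6 numbers: the shift along the world's x, y, z as a fraction of full scale, then the turn, a rotation vector about the world's x, y, z as a fraction of full scale. In form: [[[x, y, z, wx, wy, wz], ...]]. A call has 1 to 12 rows; each row shifts and turns the commanded pose from where the row before left it; what a row does not reach is not made up. Full scale, the value 1, is 20 mm for a shift and 6 degrees for a turn. A row lasts 1/10 s, in which the tool goes at most 50 mm and 8.59 degrees, less where a joint would pass 70% of its speed; a pose out of reach is approached as far as the arm can. A call with a number of a shift or a turn outside -1 to 1 is refused whole. A call with a gripper value outside its range is refused whole. "jaw" is the opening in per cent of the stroke, from 0 (shut) to 100 (fully open), set as the call begins (left out, the last holds). The fingers move at their own pace and stop on an object; "force" is the grip in N (left out, the last holds). Time passes only in rows, so rows that do not move let the fingers close. It gives the time, the measured TCP pose, the force, the opening and the grip force at its end, in the units of the state.
- env.state(): the state, without advancing time (a new reading comes with each control period).
- env.camera(name): name is "scene" or "top" or "wrist"; returns a dict with "color" (384x512x3 uint8, red, green, blue), "K" (3x3 intrinsics, pixels), "R" (3x3) and "t" (3): a world point X has camera coordinates R X + t; the wrist camera has in their place "T_tool_cam" (4x4, takes a point from camera to tool coordinates, whose origin is the TCP and whose axes are the flange's). Camera axes: x right, y down, z forward; pixel columns grow to the right and rows downward; lengths in mm; the calibration is good to about 2 mm. The wrist camera is an equidistant fisheye: a pixel r from the principal point sees the ray r / f radians off the axis. A picture is of the moment at which its call begins: read the wrist's pose just before it. There is no depth.
- env.hand_in(): hands the job in; it is judged then, once.
Trained networks look in a picture, given as the dict that the camera call returned (one of the last four; its "shot" number tells which), for a name from the list of things; names that differ only in an ending like _2 or _b are one class to them, and where a whole thing is asked for, a point or a joint stands for the part that bears it (a point fixed in the world has none). Each returns a list of dicts, best first, with "conf" (0 to 1); they miss things now and then, are a little off and sometimes report something else, mostly with a low value. They report only what shows in the picture. A call takes as long as a camera call. They do not tell look-alikes from the thing itself.
- env.boxes_of(picture, target): "bbox" ([centre column, centre row, width, height] in pixels, round what is visible of it).
The state is a dict: "time_s": time; "joint_pos": joint angles; "qvel": joint speeds; "tau": joint torques, N m; "ee_pos": TCP position; "tool_rot": TCP orientation; "wrist_force": force on the tool from outside, world axes, zero at the start; "moment": the same for the moment, N m; "width": opening from 0.0 (shut) to 1.0 (fully open); "grip_force": force on a finger pad.
Only numpy, scipy, OpenCV 4.12 (cv2) and the standard library are available. Lean on these libraries where they do the work, as an engineer would, in place of code of your own. Each camera call takes 0.05 s, during which the arm holds its last target. There are 200 camera calls.

TASK

Set out the seasoning station on the white cutting board for the next batch of sausages: stand the steel cup (orange band) in the middle of the scale's platform, put the yellow tin in the middle of the black rubber pad with the blue tin squarely on top of it, stand the red-lidded jar on the board midway between the scale's platform and the pad, and stand the green-lidded jar on the board 10 cm directly behind the red one (centre to centre, away from the robot, square to the board's edges). Everything stands upright; leave the black-lidded jar and the white tin where they are.

Things in the scene. Friction and masses are not known exactly. Their poses are not given: they have to be found in the camera images.
- board: White plastic cutting board lying fixed on the steel table, 240 mm (its x) by 350 mm (its y), 12 mm thick, turned by up to about 12 degrees. Origin at the centre of its underside, so its top is 12 mm above; its x axis points away from the robot (behind), y to the robot's left, z up.
- scale_top (a point): Centre of the top of the scale's round steel platform (98 mm across, top 28 mm above the board, 40 mm above the table). The flat grey scale is fixed on the left or the right half of the board, square with it; its base is 110 mm (y) by 130 mm (x), 20 mm high. The axes are parallel to the board's.
- pad_top (a point): Centre of the top of the fixed round black rubber pad (84 mm across, 10 mm thick, top 22 mm above the table) on the other half of the board, 230 mm from the scale's platform centre along the board's y. The axes are parallel to the board's.
- cup_mid (a point): Open steel dosing cup, a plain cylinder 54 mm across, 55 mm tall, wall 3 mm, with an orange band round it just below the rim, about 0.12 kg, standing mouth up. The point is its centre on its axis, 27.5 mm above its underside; z is up, its yaw means nothing.
- red_jar_mid (a point): Spice jar with a red lid and a red band round its white sides: upright cylinder 46 mm across (lid 48 mm, the top 18 mm), 70 mm tall, about 0.14 kg. The point is its centre, 35 mm above its underside; z is up along the jar, its yaw means nothing.
- green_jar_mid (a point): Spice jar with a green lid and a green band round its white sides: upright cylinder 46 mm across (lid 48 mm, the top 18 mm), 70 mm tall, about 0.14 kg. The point is its centre, 35 mm above its underside; z is up along the jar, its yaw means nothing.
- yellow_tin_mid (a point): Yellow flat round spice tin with a thin steel line round its side: upright cylinder 56 mm across, 36 mm tall, flat top and bottom, about 0.16 kg. The point is its centre, 18 mm above its underside; z is up, its yaw means nothing.
- blue_tin_mid (a point): Blue flat round spice tin with a thin steel line round its side: upright cylinder 56 mm across, 36 mm tall, flat top and bottom, about 0.16 kg. The point is its centre, 18 mm above its underside; z is up, its yaw means nothing.
- black_jar_mid (a point): Spice jar with a black lid and a black band round its white sides, not needed: upright cylinder 46 mm across (lid 48 mm, the top 18 mm), 70 mm tall, about 0.14 kg. The point is its centre, 35 mm above its underside; z is up along the jar, its yaw means nothing.
- white_tin_mid (a point): White flat round spice tin with a thin steel line round its side, not needed: upright cylinder 56 mm across, 36 mm tall, flat top and bottom, about 0.16 kg. The point is its centre, 18 mm above its underside; z is up, its yaw means nothing.
Mind the look-alikes: they are no part of the job. Several things look just like the part that bears red_jar_mid: the one meant starts farthest to the robot's left. Several things look just like the part that bears green_jar_mid: the one meant starts farthest to the robot's left.

How it is judged (in metres and radians):
At the end, for the whole second after the job is handed in: Cup on the platform and yellow tin on the pad, each within 15 mm of centre; blue tin on the yellow within 12 mm; red jar on the board within 15 mm of midway; green jar on the board 82 to 118 mm behind it, within 25 mm of the board's centre line. All upright (0.12 rad), at rest (horizontal distance between cup_mid and scale_top below 0.015 m and z of cup_mid in the frame of scale_top between 0.0225 and 0.0325 m and horizontal distance between yellow_tin_mid and pad_top below 0.015 m and z of yellow_tin_mid in the frame of pad_top between 0.013 and 0.023 m and horizontal distance between blue_tin_mid and yellow_tin_mid below 0.012 m and z of blue_tin_mid in the frame of pad_top between 0.048 and 0.06 m and x of red_jar_mid in the frame of scale_top between -0.015 and 0.015 m and horizontal distance between red_jar_mid and scale_top below 0.13 m and horizontal distance between red_jar_mid and pad_top below 0.13 m and z of red_jar_mid in the frame of board between 0.042 and 0.052 m and horizontal distance between green_jar_mid and red_jar_mid between 0.082 and 0.118 m and y of green_jar_mid in the frame of board between -0.025 and 0.025 m and x of green_jar_mid in the frame of board above 0.02 m and z of green_jar_mid in the frame of board between 0.042 and 0.052 m and angle between each of cup_mid, red_jar_mid, green_jar_mid, yellow_tin_mid, blue_tin_mid's own z axis and vertical below 0.12 rad and linear speed of each of cup, red_jar, green_jar, yellow_tin, blue_tin below 0.02 m/s); the robot touches nothing.
It fails at once if the black-lidded jar is moved by more than 20 mm or tipped (distance of black_jar_mid from where it was at the start of the episode above 0.02 m or angle between black_jar_mid's own z axis and vertical above 0.4 rad).
It fails at once if the white tin is moved by more than 20 mm (distance of white_tin_mid from where it was at the start of the episode above 0.02 m).
It also fails if it takes over 128 s, if anything falls off the work surface, if the arm or the gripper's body presses on something with over 40 N, if the wrist force passes 120 N, or if a joint passes its speed limit or range.

## Working session

There is one attempt and no reset: what is moved stays moved. The work goes in short steps, Python scripts to look and compute and a tool call to move; the robot and the scene stay as the last step left them, time stands still between calls to the robot, and variables do not carry over. Pictures are saved under pics/ and viewed, at most 14 in all, crops included, and the job is handed in when it is done.

Besides the shell and the picture viewer there is one more tool, called after "Emit:" as a command line: name --argument value ..., lists and objects as JSON in quotes. servo_tool: Moves the arm, as the interface text tells. Its arguments: {"type":"object","properties":{"commands":{"type":"array","items":{"type":"array","items":{"type":"array","items":{"type":"number"}}}},"jaw":{"type":"number"},"force":{"type":"number"}},"required":["commands"]}

```bash
mkdir -p pics; cat > h.py <<'E'
import numpy as np, cv2
from plant import env
def shot(n,f=None):
    c=env.camera(n)
    if f: cv2.imwrite('pics/'+f,c['color'][:,:,::-1])
    return c
def ray(c,u,v,z):
    d=np.linalg.inv(c['K'])@[u,v,1]; R=np.array(c['R']);t=np.array(c['t'])
    o=-R.T@t; d=R.T@d; return o+d*(z-o[2])/d[2]
def proj(c,X):
    p=c['K']@(np.array(c['R'])@np.array(X)+c['t']); return p[:2]/p[2]
E
python3 - <<'E'
from h import *
s=env.state();print(s['time_s'],s['ee_pos'],s['tool_rot'])
c=shot('top','top0.png');print(c['K'],c['R'],c['t'])
H=dict(cup_mid=27.5,red_jar_mid=35,green_jar_mid=35,yellow_tin_mid=18,blue_tin_mid=18,black_jar_mid=35,white_tin_mid=18,board=12)
for k,h in H.items():
    for b in env.boxes_of(c,k):
        print(k,round(b['conf'],2),np.round(b['bbox']),np.round(ray(c,*b['bbox'][:2],h)))
c=shot('scene','scene0.png')
E
```

```text
0.0 [ 225.06878011 -501.23409445  217.8242657 ] [[ 9.12367344e-01  4.09372308e-01 -3.78864141e-04]
 [ 4.09372296e-01 -9.12365651e-01  1.80056951e-03]
 [ 3.91440668e-04 -1.79787731e-03 -9.99998307e-01]]
[[439.00590028   0.         256.23424539]
 [  0.         439.00590028 196.12739587]
 [  0.           0.           1.        ]] [[ 0.02076749 -0.99968429 -0.01414339]
 [-0.99674259 -0.01959958 -0.07823088]
 [ 0.07792897  0.01572197 -0.99683494]] [ -37.07077875  501.296076   1227.36583558]
cup_mid 0.64 [107. 172.  21.  23.] [563. 399.  28.]
red_jar_mid 0.95 [422. 192.  23.  20.] [ 522. -489.   35.]
red_jar_mid 0.56 [393. 211.  31.  17.] [ 467. -409.   35.]
red_jar_mid 0.55 [425. 226.  23.  20.] [ 426. -498.   35.]
red_jar_mid 0.44 [268. 184. 121.  87.] [536. -61.  35.]
green_jar_mid 0.6 [139. 192.  23.  21.] [506. 302.  35.]
green_jar_mid 0.52 [170. 199.  19.  20.] [489. 215.  35.]
green_jar_mid 0.25 [356. 240.  22.  21.] [ 385. -307.   35.]
yellow_tin_mid 0.89 [138. 230.  24.  19.] [400. 307.  18.]
blue_tin_mid 0.74 [396. 211.  23.  19.] [ 468. -423.   18.]
blue_tin_mid 0.63 [364. 196.  22.  16.] [ 508. -333.   18.]
black_jar_mid 0.89 [356. 238.  22.  18.] [ 389. -306.   35.]
white_tin_mid 0.67 [356. 240.  20.  18.] [ 384. -310.   18.]
white_tin_mid 0.6 [104. 211.  26.  22.] [451. 406.  18.]
board 0.77 [269. 183. 122.  88.] [540. -63.  12.]
```

```bash
python3 - <<'E'
import cv2
a=cv2.imread('pics/top0.png'); cv2.imwrite('pics/top0b.png',cv2.resize(a[130:270,70:470],(800,280),interpolation=cv2.INTER_CUBIC))
E
```

```text
(no output)
```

View pics/top0b.png

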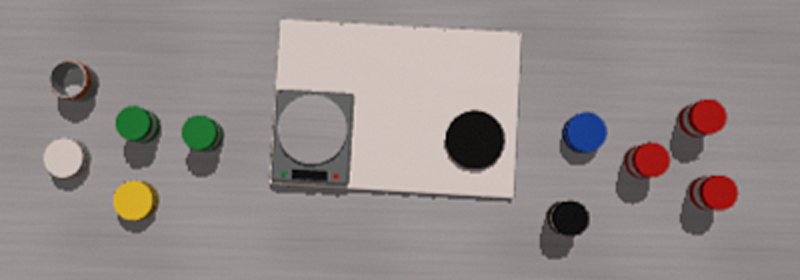

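View pics/scene0.png

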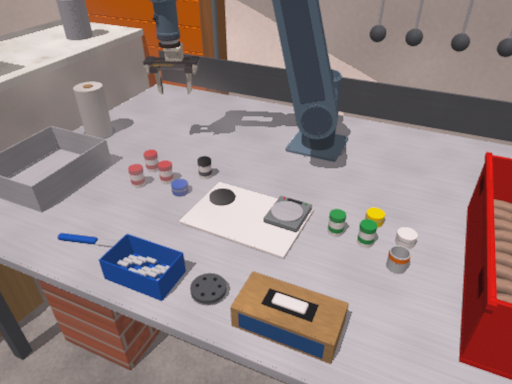

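Reds in crop: (649,160), (708,117), (719,192). The first is farthest to the robot's left (image left = +y). Greens: (135,123) and (200,133), of which the first is farthest left. Now I'll measure everything more precisely.

```bash
cat > meas.py <<'E'
from h import *
def cyl(c,xy,r,z0,z1):
    a=np.linspace(0,2*np.pi,60)
    P=[proj(c,[xy[0]+r*np.cos(t),xy[1]+r*np.sin(t),z]) for z in (z0,z1) for t in a]
    h=cv2.convexHull(np.array(P,np.float32)); m=cv2.moments(h); return np.array([m['m10'],m['m01']])/m['m00'],m['m00']
def fit(c,mask,r,z0,z1):
    n,l,st,ce=cv2.connectedComponentsWithStats(mask.astype(np.uint8)); out=[]
    for i in range(1,n):
        if st[i,4]<120: continue
        xy=ray(c,*ce[i],z1)[:2]
        for _ in range(8):
            p,A=cyl(c,xy,r,z0,z1); xy=xy+ray(c,*ce[i],z1)[:2]-ray(c,*p,z1)[:2]
        out.append((np.round(xy,1),st[i,4],round(A),np.round(ce[i],1)))
    return out
def masks(c):
    h,s,v=cv2.split(cv2.cvtColor(c['color'],cv2.COLOR_RGB2HSV).astype(int)); 
    sat=(s>120)&(v>60)
    return dict(red=sat&((h<7)|(h>172)),green=sat&(h>45)&(h<85),yellow=sat&(h>18)&(h<35),blue=sat&(h>100)&(h<130),dark=(v<32),
      white=(v>185)&(s<60))
E
python3 - <<'E'
from meas import *
c=shot('top'); m=masks(c)
for k,a in dict(red=(24,52,70),green=(24,52,70),yellow=(28,0,36),blue=(28,0,36)).items():
    for o in fit(c,m[k],*a): print(k,*o)
for o in fit(c,m['dark'],42,12,22): print('pad?',*o)
w=m['white'].astype(np.uint8); n,l,st,ce=cv2.connectedComponentsWithStats(w)
for i in range(1,n):
    if st[i,4]>200: print('white',st[i],ce[i],ray(c,*ce[i],36))
b=(l==1+np.argmax(st[1:,4])).astype(np.uint8)
hull=cv2.convexHull(cv2.findContours(b,0,2)[0][0])
P=np.array([ray(c,*(p[0]),12)[:2] for p in hull],np.float32); print('board',cv2.minAreaRect(P))
g=cv2.cvtColor(c['color'],cv2.COLOR_RGB2GRAY)
for z,(x,y),n in ((40,(226,195),'plat'),(55,(105,170),'cup')):
    k=cv2.resize(g[y-35:y+35,x-35:x+35],None,fx=8,fy=8,interpolation=cv2.INTER_CUBIC)
    r=8*(49 if n=='plat' else 27)*439/(1240-z)
    C=cv2.HoughCircles(k,cv2.HOUGH_GRADIENT_ALT if 0 else cv2.HOUGH_GRADIENT,1,40,param1=120,param2=12,minRadius=int(r*.9),maxRadius=int(r*1.1))
    for q in C[0][:3]: print(n,q,r,ray(c,(q[0]+.5)/8-.5+x-35,(q[1]+.5)/8-.5+y-35,z))
im=c['color'][:,:,::-1]
f=lambda a,b,d,e:cv2.resize(im[b:e,a:d],(400,400*(e-b)//(d-a)),interpolation=cv2.INTER_CUBIC)
cv2.imwrite('pics/crop1.png',np.hstack([f(90,150,190,250),f(340,170,440,270)]))
E
```

```text
red [551.2 659.7] 2415 297 [  9.3 172.4]
red [462.9 549.9] 555 291 [ 46.6 205. ]
red [ 530.1 -483.4] 263 286 [423.2 187.9]
red [ 468.8 -403.8] 285 279 [394.1 209.8]
red [ 426.7 -498. ] 261 291 [429. 226.]
green [506.1 303.9] 221 270 [136.  191.1]
green [494.7 211.9] 228 263 [169.2 195.8]
yellow [399.9 308.7] 342 377 [137.  229.7]
blue [ 884.6 -205. ] 817 379 [320.3  65.9]
blue [ 836.8 -457.4] 260 404 [407.9  83.3]
blue [ 508.8 -327. ] 318 367 [362.4 195.8]
pad? [877.1 210.2] 323 671 [177.7  66.5]
pad? [735.3 641.3] 174 696 [ 28.3 111.8]
pad? [ 495.2 -170.3] 630 699 [306.8 199.5]
pad? [ 387.7 -306. ] 235 726 [354.6 238.6]
pad? [287.7 641.5] 181 750 [ 18.6 267.1]
pad? [ 178.9 -635.9] 990 798 [474. 317.]
white [164  61  27   8 212] [177.22169811  64.46698113] [876.04347354 207.99788868  36.        ]
white [ 208  140  123   89 7245] [274.32739821 178.11497585] [552.39057609 -76.96229792  36.        ]
white [ 92 199  19  19 275] [101.03636364 208.26545455] [457.86443643 408.15343754  36.        ]
board ((539.89013671875, -58.43017578125), (346.4932556152344, 235.83584594726562), 87.8050537109375)Traceback (most recent call last):
  File "<stdin>", line 17, in <module>
TypeError: 'NoneType' object is not subscriptable
```

```bash
python3 - <<'E'
from meas import *
c=shot('top')
print('plat by eye',ray(c,225.9,194.9,40),'cup',ray(c,105.2,169.7,55))
print(proj(c,[504,59.5,40]))
im=c['color'][:,:,::-1]
f=lambda a,b,d,e:cv2.resize(im[b:e,a:d],(400,400*(e-b)//(d-a)),interpolation=cv2.INTER_CUBIC)
cv2.imwrite('pics/crop1.png',np.vstack([np.hstack([f(90,150,190,225),f(350,175,450,250)]),np.hstack([f(195,160,265,212),f(85,150,155,202)])]))
E
```

```text
plat by eye [502.10489817  57.62828253  40.        ] cup [564.70493269 394.67524878  55.        ]
[225.24936656 194.21161072]
```

View pics/crop1.png

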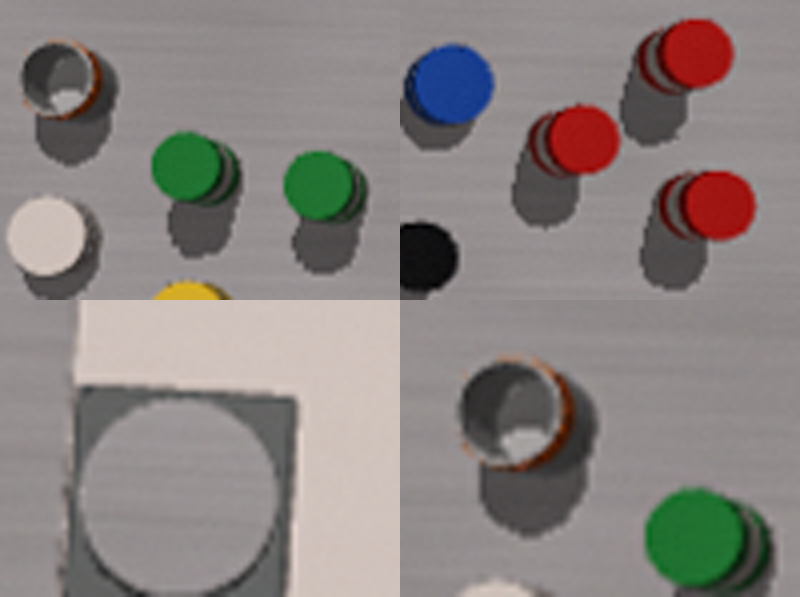

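Confirmed: red target is at crop (583,140), left of the other two reds at (697,53) and (718,205). Green target is at (186,166), left of (319,185). I'll start with the red jar at (469,-404), keeping the tool's yaw throughout.

Emit:
servo_tool --commands '[[[1,0.4,-0.35,0,0,0],[1,0.4,-0.35,0,0,0],[1,0.4,-0.35,0,0,0],[1,0.4,-0.35,0,0,0],[1,0.4,-0.35,0,0,0],[1,0.4,-0.35,0,0,0],[1,0.4,-0.35,0,0,0],[1,0.4,-0.35,0,0,0],[1,0.4,-0.35,0,0,0],[1,0.4,-0.35,0,0,0],[1,0.4,-0.35,0,0,0],[1,0.4,-0.35,0,0,0]]]' --jaw 78 --force 20

```text
time_s: 1.8
ee_pos: [466.0, -405.4, 134.4]
tool_rot: [[0.912, 0.409, 0.0], [0.409, -0.912, -0.0], [0.0, 0.0, -1.0]]
wrist_force: [-0.6, -0.3, 0.2]
width: 0.778
grip_force: 0.0
```

Emit:
servo_tool --commands '[[[0.18,0.1,-0.95,0,0,0],[0,0,-0.95,0,0,0],[0,0,-0.95,0,0,0],[0,0,-0.95,0,0,0],[0,0,-0.95,0,0,0],[0,0,-0.95,0,0,0],[0,0,0,0,0,0]]]'

```text
time_s: 2.5
ee_pos: [467.4, -402.1, 17.9]
tool_rot: [[0.912, 0.409, -0.003], [0.409, -0.912, 0.004], [-0.001, -0.005, -1.0]]
wrist_force: [-0.5, 1.3, -0.1]
width: 0.781
grip_force: 0.0
```

Emit:
servo_tool --commands '[[[0,0,0,0,0,0],[0,0,0,0,0,0],[0,0,0,0,0,0],[0,0,0,0,0,0],[0,0,0,0,0,0],[0,0,0,0,0,0]]]' --jaw 0

```text
time_s: 3.1
ee_pos: [469.4, -404.5, 21.8]
tool_rot: [[0.912, 0.409, 0.001], [0.409, -0.912, -0.002], [0.001, 0.002, -1.0]]
wrist_force: [-0.7, -0.6, 6.5]
width: 0.514
grip_force: 20.0
```

Emit:
servo_tool --commands '[[[0,0,1,0,0,0],[0,0,1,0,0,0],[0,1,1,0,0,0],[0,1,1,0,0,0],[0,1,1,0,0,0],[0,1,0,0,0,0],[0,1,0,0,0,0],[0,1,0,0,0,0],[0,1,0,0,0,0],[0,1,0,0,0,0],[0,1,0,0,0,0],[0,1,0,0,0,0]]]'

```text
time_s: 4.3
ee_pos: [468.5, -202.0, 120.2]
tool_rot: [[0.912, 0.41, -0.001], [0.41, -0.912, 0.0], [-0.0, -0.001, -1.0]]
wrist_force: [-0.6, 0.4, -0.8]
width: 0.514
grip_force: 20.0
```

Emit:
servo_tool --commands '[[[0.19,0.925,0,0,0,0],[0.19,0.925,0,0,0,0],[0.19,0.925,0,0,0,0],[0.19,0.925,0,0,0,0],[0.19,0.925,0,0,0,0],[0.19,0.925,0,0,0,0],[0.19,0.925,0,0,0,0],[0.19,0.925,0,0,0,0],[0,0,-1,0,0,0],[0,0,-1,0,0,0],[0,0,-1,0,0,0],[0,0,0,0,0,0]]]'

```text
time_s: 5.5
ee_pos: [496.7, -54.2, 58.1]
tool_rot: [[0.912, 0.41, -0.006], [0.41, -0.912, 0.002], [-0.004, -0.004, -1.0]]
wrist_force: [-0.2, 0.2, -1.5]
width: 0.509
grip_force: 20.0
```

Emit:
servo_tool --commands '[[[0,0,-0.7,0,0,0],[0,0,-0.5,0,0,0],[0,0,-0.2,0,0,0],[0,0,0,0,0,0],[0,0,0,0,0,0]]]'

```text
time_s: 6.0
ee_pos: [499.4, -55.8, 33.1]
tool_rot: [[0.912, 0.409, 0.001], [0.409, -0.912, -0.0], [0.0, 0.0, -1.0]]
wrist_force: [0.1, 0.5, -0.9]
width: 0.511
grip_force: 20.0
```

Emit:
servo_tool --commands '[[[0,0,0,0,0,0],[0,0,0,0,0,0],[0,0,0,0,0,0],[0,0,0.5,0,0,0],[0,0,1,0,0,0],[0,0,1,0,0,0],[0,0,1,0,0,0],[0,0,1,0,0,0],[0,0,1,0,0,0]]]' --jaw 72

```text
time_s: 6.9
ee_pos: [499.2, -55.8, 144.3]
tool_rot: [[0.912, 0.409, 0.001], [0.409, -0.912, -0.0], [0.001, 0.0, -1.0]]
wrist_force: [0.0, -0.9, 0.4]
width: 0.723
grip_force: 0.0
```

Emit:
servo_tool --commands '[[[0.35,1,0,0,0,0],[0,1,0,0,0,0],[0,1,0,0,0,0],[0,1,0,0,0,0],[0,1,0,0,0,0],[0,1,0,0,0,0],[0,1,0,0,0,0],[0,1,0,0,0,0],[0,1,0,0,0,0],[0,1,0,0,0,0],[0,1,0,0,0,0],[0,1,0,0,0,0]]]' --jaw 78

```text
time_s: 8.1
ee_pos: [506.2, 185.1, 143.5]
tool_rot: [[0.912, 0.409, 0.001], [0.409, -0.912, 0.0], [0.001, 0.0, -1.0]]
wrist_force: [-0.3, -0.2, 0.1]
width: 0.779
grip_force: 0.0
```

Emit:
servo_tool --commands '[[[0,1,0,0,0,0],[0,1,0,0,0,0],[0,1,0,0,0,0],[0,1,0,0,0,0],[0,1,0,0,0,0],[0,0.9,0,0,0,0],[0,0,0,0,0,0],[0,0,0,0,0,0]]]'

```text
time_s: 8.9
ee_pos: [506.0, 302.3, 142.8]
tool_rot: [[0.912, 0.41, -0.0], [0.41, -0.912, -0.0], [-0.0, 0.0, -1.0]]
wrist_force: [-0.8, -0.5, 0.2]
width: 0.78
grip_force: 0.0
```

```bash
python3 - <<'E'
from meas import *
s=env.state();print(s['ee_pos'])
c=shot('wrist','w1.png');print(c['K'],c['T_tool_cam'])
E
```

```text
[506.03407303 302.26988772 142.79587876]
[[297.31863964   0.         254.20506894]
 [  0.         297.31863964 187.56068896]
 [  0.           0.           1.        ]] [[-1.44197781e-03 -9.56368933e-01 -2.92158149e-01  8.20631994e+01]
 [ 9.99998944e-01 -1.43201370e-03 -2.47957730e-04  1.06581279e-02]
 [-1.81235402e-04 -2.92158198e-01  9.56369988e-01 -1.65083540e+02]
 [ 0.00000000e+00  0.00000000e+00  0.00000000e+00  1.00000000e+00]]
```

View pics/w1.png

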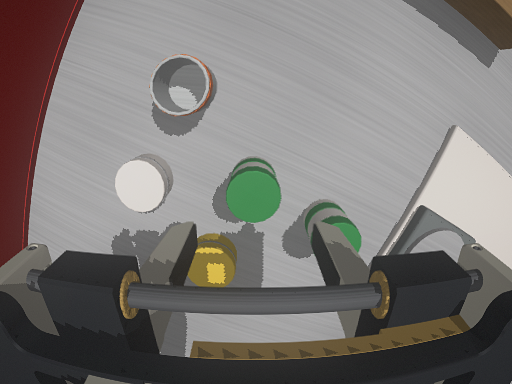

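The target green lid sits at (254,193), with cup rim at (181,85). I'll cross-check both in world coordinates.

```bash
cat >> h.py <<'E'
def wray(c,ee,Rt,u,v,z):
    K=c['K'];f=K[0,0];x,y=u-K[0,2],v-K[1,2];r=np.hypot(x,y)+1e-9;a=r/f
    d=np.array([np.sin(a)*x/r,np.sin(a)*y/r,np.cos(a)]);T=np.array(c['T_tool_cam'])
    o=ee+Rt@T[:3,3];d=Rt@T[:3,:3]@d;return o+d*(z-o[2])/d[2]
E
python3 - <<'E'
from h import *
s=env.state();c=shot('wrist');ee=np.array([506.1,302.2,142.7]);R=np.array([[.912,.409,0],[.409,-.912,0],[0,0,-1]])
for n,u,v,z in(('green',254,193,70),('cup',181,85,55),('white',140,186,36)):print(n,wray(c,ee,R,u,v,z))
E
```

```text
green [510.23784636 304.30843422  70.        ]
cup [568.37224443 398.2740451   55.        ]
white [459.95164874 407.17251863  36.        ]
```

Emit:
servo_tool --commands '[[[0.1,0.05,-1,0,0,0],[0,0,-1,0,0,0],[0,0,-1,0,0,0],[0,0,-1,0,0,0],[0,0,-1,0,0,0],[0,0,-1,0,0,0],[0,0,-0.1,0,0,0],[0,0,0,0,0,0]]]'

```text
time_s: 9.8
ee_pos: [508.1, 302.5, 20.5]
tool_rot: [[0.913, 0.409, -0.001], [0.409, -0.913, -0.0], [-0.001, 0.0, -1.0]]
wrist_force: [-1.2, 0.2, 0.4]
width: 0.777
grip_force: 0.0
```

Emit:
servo_tool --commands '[[[0,0,0,0,0,0],[0,0,0,0,0,0],[0,0,0,0,0,0],[0,0,0,0,0,0],[0,0,0,0,0,0],[0,0,0.5,0,0,0],[0,0,1,0,0,0],[0,0,1,0,0,0],[0,0,1,0,0,0],[0,0,1,0,0,0],[0,0,1,0,0,0],[0,0,1,0,0,0]]]' --jaw 0

```text
time_s: 11.0
ee_pos: [507.8, 303.1, 151.7]
tool_rot: [[0.912, 0.409, -0.001], [0.409, -0.912, -0.0], [-0.001, -0.0, -1.0]]
wrist_force: [0.5, -0.3, -1.4]
width: 0.512
grip_force: 20.0
```

Emit:
servo_tool --commands '[[[0.38,-1,0,0,0,0],[0.38,-1,0,0,0,0],[0.38,-1,0,0,0,0],[0.38,-1,0,0,0,0],[0.38,-1,0,0,0,0],[0.38,-1,0,0,0,0],[0.38,-1,0,0,0,0],[0.38,-1,0,0,0,0],[0.38,-1,0,0,0,0],[0.38,-1,0,0,0,0],[0.38,-1,0,0,0,0],[0.38,-1,0,0,0,0]]]'

```text
time_s: 12.2
ee_pos: [599.2, 62.4, 150.8]
tool_rot: [[0.912, 0.409, -0.001], [0.409, -0.912, 0.0], [-0.001, -0.0, -1.0]]
wrist_force: [-1.1, -0.8, -0.8]
width: 0.51
grip_force: 20.0
```

Emit:
servo_tool --commands '[[[0,-1,0,0,0,0],[0,-1,0,0,0,0],[0,-1,0,0,0,0],[0,-1,0,0,0,0],[0,-1,0,0,0,0],[0,-1,0,0,0,0],[0,-0.14,0,0,0,0],[0,0,-1,0,0,0],[0,0,-1,0,0,0],[0,0,-1,0,0,0],[0,0,-1,0,0,0],[0,0,0,0,0,0]]]'

```text
time_s: 13.4
ee_pos: [596.9, -58.1, 67.9]
tool_rot: [[0.912, 0.41, -0.006], [0.41, -0.912, 0.002], [-0.005, -0.004, -1.0]]
wrist_force: [-1.0, -0.2, -1.6]
width: 0.512
grip_force: 20.0
```

Emit:
servo_tool --commands '[[[0,0,-1,0,0,0],[0,0,-0.5,0,0,0],[0,0,-0.3,0,0,0],[0,0,-0.1,0,0,0],[0,0,0,0,0,0],[0,0,0,0,0,0]]]'

```text
time_s: 14.0
ee_pos: [599.9, -59.6, 33.5]
tool_rot: [[0.912, 0.409, 0.001], [0.409, -0.912, -0.0], [0.001, 0.001, -1.0]]
wrist_force: [-0.1, 0.1, 1.4]
width: 0.513
grip_force: 20.0
```

Emit:
servo_tool --commands '[[[0,0,0,0,0,0],[0,0,0,0,0,0],[0,0,0,0,0,0],[0,0,0.5,0,0,0],[0,0,1,0,0,0],[0,0,1,0,0,0],[0,0,1,0,0,0],[0,0,1,0,0,0],[0,0,1,0,0,0],[0,0,1,0,0,0]]]' --jaw 78

```text
time_s: 15.0
ee_pos: [599.4, -59.6, 164.4]
tool_rot: [[0.912, 0.409, 0.001], [0.409, -0.912, -0.0], [0.001, 0.001, -1.0]]
wrist_force: [1.5, -0.5, 0.0]
width: 0.777
grip_force: 0.0
```

Emit:
servo_tool --commands '[[[-0.14,1,0,0,0,0],[-0.14,1,0,0,0,0],[-0.14,1,0,0,0,0],[-0.14,1,0,0,0,0],[-0.14,1,0,0,0,0],[-0.14,1,0,0,0,0],[-0.14,1,0,0,0,0],[-0.14,1,0,0,0,0],[-0.14,1,0,0,0,0],[-0.14,1,0,0,0,0],[-0.14,1,0,0,0,0],[-0.14,1,0,0,0,0]]]'

```text
time_s: 16.2
ee_pos: [565.7, 181.2, 163.5]
tool_rot: [[0.912, 0.409, 0.001], [0.409, -0.912, 0.0], [0.001, 0.0, -1.0]]
wrist_force: [0.9, -0.2, 0.8]
width: 0.781
grip_force: 0.0
```

Emit:
servo_tool --commands '[[[0,1,0,0,0,0],[0,1,0,0,0,0],[0,1,0,0,0,0],[0,1,0,0,0,0],[0,1,0,0,0,0],[0,1,0,0,0,0],[0,1,0,0,0,0],[0,1,0,0,0,0],[0,1,0,0,0,0],[0,1,0,0,0,0],[0,0.85,0,0,0,0],[0,0,0,0,0,0]]]' --jaw 90

```text
time_s: 17.4
ee_pos: [565.3, 399.8, 162.5]
tool_rot: [[0.911, 0.411, -0.0], [0.411, -0.911, 0.001], [0.0, -0.001, -1.0]]
wrist_force: [1.2, 0.2, -0.0]
width: 0.901
grip_force: 0.0
```

Emit:
servo_tool --commands '[[[0,0,-1,0,0,0],[0,0,-1,0,0,0],[0,0,-1,0,0,0],[0,0,-1,0,0,0],[0,0,-1,0,0,0],[0,0,-1,0,0,0],[0,0,-1,0,0,0],[0,0,-0.2,0,0,0],[0,0,0,0,0,0],[0,0,0,0,0,0]]]'

```text
time_s: 18.4
ee_pos: [566.6, 397.4, 19.8]
tool_rot: [[0.912, 0.409, 0.002], [0.409, -0.912, 0.001], [0.002, 0.0, -1.0]]
wrist_force: [0.4, -0.8, -0.6]
width: 0.898
grip_force: 0.0
```

Emit:
servo_tool --commands '[[[0,0,0,0,0,0],[0,0,0,0,0,0],[0,0,0,0,0,0],[0,0,0,0,0,0],[0,0,0,0,0,0],[0,0,0.5,0,0,0],[0,0,1,0,0,0],[0,0,1,0,0,0],[0,0,1,0,0,0],[0,0,1,0,0,0],[0,0,1,0,0,0],[0,0,1,0,0,0]]]' --jaw 0

```text
time_s: 19.6
ee_pos: [565.6, 397.2, 149.9]
tool_rot: [[0.912, 0.409, -0.0], [0.409, -0.912, -0.0], [-0.0, 0.0, -1.0]]
wrist_force: [0.1, 0.3, -0.8]
width: 0.583
grip_force: 20.0
```

Emit:
servo_tool --commands '[[[-0.25,-1,0,0,0,0],[-0.25,-1,0,0,0,0],[-0.25,-1,0,0,0,0],[-0.25,-1,0,0,0,0],[-0.25,-1,0,0,0,0],[-0.25,-1,0,0,0,0],[-0.25,-1,0,0,0,0],[-0.25,-1,0,0,0,0],[-0.25,-1,0,0,0,0],[-0.25,-1,0,0,0,0],[-0.25,-1,0,0,0,0],[-0.25,-1,0,0,0,0]]]'

```text
time_s: 20.8
ee_pos: [505.4, 156.5, 149.2]
tool_rot: [[0.912, 0.409, 0.0], [0.409, -0.912, -0.0], [0.0, 0.0, -1.0]]
wrist_force: [0.2, -0.2, -1.4]
width: 0.582
grip_force: 20.0
```

Emit:
servo_tool --commands '[[[-0.06,-0.99,0,0,0,0],[0,-0.99,0,0,0,0],[0,-0.99,0,0,0,0],[0,-0.99,0,0,0,0],[0,-0.99,0,0,0,0],[0,0,0,0,0,0],[0,0,-1,0,0,0],[0,0,-1,0,0,0],[0,0,-1,0,0,0],[0,0,0,0,0,0]]]'

```text
time_s: 21.8
ee_pos: [502.4, 59.2, 86.6]
tool_rot: [[0.912, 0.41, -0.005], [0.41, -0.912, 0.001], [-0.004, -0.003, -1.0]]
wrist_force: [-0.5, -0.4, -1.5]
width: 0.583
grip_force: 20.0
```

Emit:
servo_tool --commands '[[[0,0,-0.7,0,0,0],[0,0,-0.5,0,0,0],[0,0,-0.25,0,0,0],[0,0,0,0,0,0],[0,0,0,0,0,0]]]'

```text
time_s: 22.3
ee_pos: [504.9, 58.5, 60.1]
tool_rot: [[0.912, 0.409, 0.0], [0.409, -0.912, -0.0], [0.0, 0.0, -1.0]]
wrist_force: [0.6, 0.7, -1.7]
width: 0.58
grip_force: 20.0
```

Emit:
servo_tool --commands '[[[0,0,0,0,0,0],[0,0,0,0,0,0],[0,0,0,0,0,0],[0,0,0.5,0,0,0],[0,0,1,0,0,0],[0,0,1,0,0,0],[0,0,1,0,0,0],[0,0,1,0,0,0],[0,0,1,0,0,0]]]' --jaw 80

```text
time_s: 23.2
ee_pos: [504.6, 58.4, 171.4]
tool_rot: [[0.912, 0.409, 0.001], [0.409, -0.912, -0.0], [0.001, 0.0, -1.0]]
wrist_force: [0.6, 0.7, -0.2]
width: 0.798
grip_force: 0.0
```

Emit:
servo_tool --commands '[[[-0.43,1,0,0,0,0],[-0.43,1,0,0,0,0],[-0.43,1,0,0,0,0],[-0.43,1,0,0,0,0],[-0.43,1,0,0,0,0],[-0.43,1,0,0,0,0],[-0.43,1,0,0,0,0],[-0.43,1,0,0,0,0],[-0.43,1,0,0,0,0],[-0.43,1,0,0,0,0],[-0.43,1,0,0,0,0],[-0.43,1,0,0,0,0]]]' --jaw 90

```text
time_s: 24.4
ee_pos: [401.1, 299.3, 170.6]
tool_rot: [[0.912, 0.409, 0.001], [0.409, -0.912, 0.0], [0.001, -0.0, -1.0]]
wrist_force: [0.5, -0.2, 0.0]
width: 0.899
grip_force: 0.0
```

Emit:
servo_tool --commands '[[[0,0.45,0,0,0,0],[0,0,-1,0,0,0],[0,0,-1,0,0,0],[0,0,-1,0,0,0],[0,0,-1,0,0,0],[0,0,-1,0,0,0],[0,0,-1,0,0,0],[0,0,-1,0,0,0],[0,0,-0.7,0,0,0],[0,0,-0.4,0,0,0],[0,0,0,0,0,0],[0,0,0,0,0,0]]]'

```text
time_s: 25.6
ee_pos: [402.0, 307.4, 8.2]
tool_rot: [[0.912, 0.409, 0.001], [0.409, -0.912, 0.0], [0.001, 0.0, -1.0]]
wrist_force: [-0.2, -0.7, 0.1]
width: 0.899
grip_force: 0.0
```

Emit:
servo_tool --commands '[[[0,0,0,0,0,0],[0,0,0,0,0,0],[0,0,0,0,0,0],[0,0,0,0,0,0],[0,0,0,0,0,0],[0,0,0.5,0,0,0],[0,0,1,0,0,0],[0,0,1,0,0,0],[0,0,1,0,0,0],[0,0,1,0,0,0],[0,0,1,0,0,0],[0,0,1,0,0,0]]]' --jaw 0

```text
time_s: 26.8
ee_pos: [401.0, 307.2, 138.9]
tool_rot: [[0.912, 0.409, -0.0], [0.409, -0.912, -0.0], [-0.0, 0.0, -1.0]]
wrist_force: [-0.9, 1.1, -0.9]
width: 0.6
grip_force: 20.0
```

Emit:
servo_tool --commands '[[[0.39,-1,0,0,0,0],[0.39,-1,0,0,0,0],[0.39,-1,0,0,0,0],[0.39,-1,0,0,0,0],[0.39,-1,0,0,0,0],[0.39,-1,0,0,0,0],[0.39,-1,0,0,0,0],[0.39,-1,0,0,0,0],[0.39,-1,0,0,0,0],[0.39,-1,0,0,0,0],[0.39,-1,0,0,0,0],[0.39,-1,0,0,0,0]]]'

```text
time_s: 28.0
ee_pos: [494.9, 66.6, 138.1]
tool_rot: [[0.912, 0.409, -0.0], [0.409, -0.912, -0.0], [-0.0, -0.0, -1.0]]
wrist_force: [-1.2, 1.2, -1.7]
width: 0.598
grip_force: 20.0
```

Emit:
servo_tool --commands '[[[0,-1,0,0,0,0],[0,-1,0,0,0,0],[0,-1,0,0,0,0],[0,-1,0,0,0,0],[0,-1,0,0,0,0],[0,-1,0,0,0,0],[0,-1,0,0,0,0],[0,-1,0,0,0,0],[0,-1,0,0,0,0],[0,-1,0,0,0,0],[0,-1,0,0,0,0],[0,-0.89,0,0,0,0]]]'

```text
time_s: 29.2
ee_pos: [494.6, -171.3, 138.0]
tool_rot: [[0.912, 0.409, -0.0], [0.409, -0.912, -0.0], [-0.0, -0.0, -1.0]]
wrist_force: [-1.3, -0.6, -2.1]
width: 0.596
grip_force: 20.0
```

Emit:
servo_tool --commands '[[[0,0,-1,0,0,0],[0,0,-1,0,0,0],[0,0,-1,0,0,0],[0,0,-1,0,0,0],[0,0,-0.7,0,0,0],[0,0,-0.45,0,0,0],[0,0,-0.2,0,0,0],[0,0,0,0,0,0],[0,0,0,0,0,0]]]'

```text
time_s: 30.1
ee_pos: [495.5, -170.7, 31.3]
tool_rot: [[0.912, 0.409, 0.001], [0.409, -0.912, -0.001], [0.001, 0.001, -1.0]]
wrist_force: [0.8, -0.4, -1.7]
width: 0.599
grip_force: 20.0
```

Emit:
servo_tool --commands '[[[0,0,0,0,0,0],[0,0,0,0,0,0],[0,0,0,0,0,0],[0,0,0.5,0,0,0],[0,0,1,0,0,0],[0,0,1,0,0,0],[0,0,1,0,0,0],[0,0,1,0,0,0],[0,0,1,0,0,0]]]' --jaw 80

```text
time_s: 31.0
ee_pos: [495.0, -170.4, 142.4]
tool_rot: [[0.912, 0.409, 0.001], [0.409, -0.912, -0.0], [0.001, 0.001, -1.0]]
wrist_force: [0.2, -0.0, -0.3]
width: 0.802
grip_force: 0.0
```

Emit:
servo_tool --commands '[[[0.09,-0.985,0,0,0,0],[0.09,-0.985,0,0,0,0],[0.09,-0.985,0,0,0,0],[0.09,-0.985,0,0,0,0],[0.09,-0.985,0,0,0,0],[0.09,-0.985,0,0,0,0],[0.09,-0.985,0,0,0,0],[0.09,-0.985,0,0,0,0],[0,0,0,0,0,0],[0,0,0,0,0,0]]]' --jaw 90

```text
time_s: 32.0
ee_pos: [509.1, -328.3, 140.2]
tool_rot: [[0.913, 0.408, -0.001], [0.408, -0.913, 0.001], [-0.0, -0.001, -1.0]]
wrist_force: [0.5, -0.4, 0.0]
width: 0.898
grip_force: 0.0
```

```bash
python3 - <<'E'
from meas import *
c=shot('top'); m=masks(c)
for k,a in dict(red=(24,64,82),green=(24,64,82),yellow=(28,22,58)).items():
    for o in fit(c,m[k],*a): print(k,*o)
im=c['color'][:,:,::-1]
cv2.imwrite('pics/top2.png',np.vstack([cv2.resize(im[130:240,200:340],(700,550),interpolation=cv2.INTER_CUBIC)]))
w=shot('wrist','w2.png')
E
```

```text
red [547.8 649.6] 3108 302 [ 10.3 173.1]
red [491.9 572.5] 5487 298 [ 36.9 194. ]
red [498.2 -56.5] 239 254 [266.8 196.1]
green [596.5 -59.9] 223 258 [268.7 160.3]
green [493.7 209. ] 232 268 [169.2 195.9]
yellow [ 495.  -172.1] 359 350 [308.3 198.9]
```

View pics/top2.png

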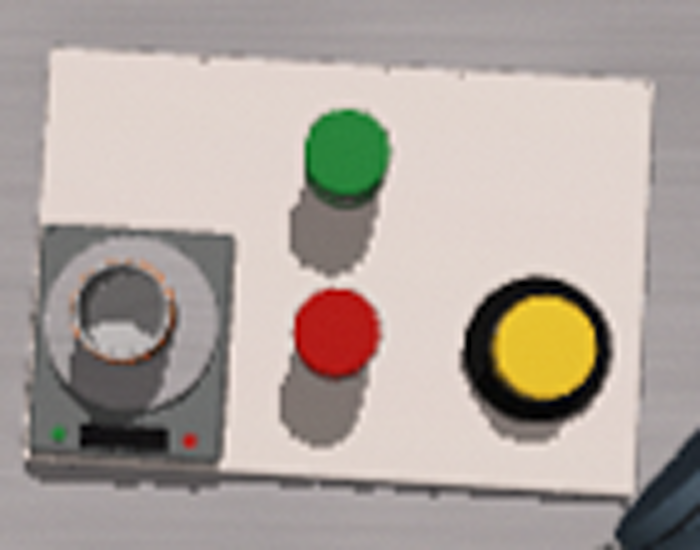

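View pics/w2.png

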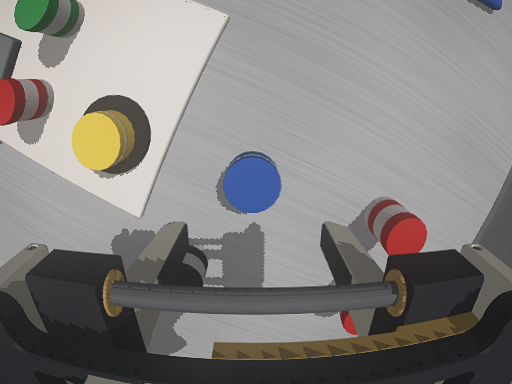

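Cup (122,313), red (337,333), green (347,153), yellow (546,347, centred on the pad allowing for parallax) all stand well. In the wrist view the blue tin is at (252,184); a quick check follows.

```bash
python3 - <<'E'
from h import *
c=shot('wrist');ee=np.array([509.4,-328,140.7]);R=np.array([[.912,.409,0],[.409,-.912,0],[0,0,-1]])
for n,u,v,z in(('blue',252,184,36),('yellow',97,141,58)):print(n,wray(c,ee,R,u,v,z))
E
```

```text
blue [ 511.4180795  -324.75328274   36.        ]
yellow [ 497.05431787 -174.66305283   58.        ]
```

Emit:
servo_tool --commands '[[[0.05,0.05,-1,0,0,0],[0,0,-1,0,0,0],[0,0,-1,0,0,0],[0,0,-1,0,0,0],[0,0,-1,0,0,0],[0,0,-1,0,0,0],[0,0,-0.4,0,0,0],[0,0,-0.2,0,0,0],[0,0,0,0,0,0],[0,0,0,0,0,0]]]'

```text
time_s: 33.15
ee_pos: [511.0, -327.3, 9.7]
tool_rot: [[0.912, 0.41, 0.001], [0.41, -0.912, -0.001], [0.001, 0.002, -1.0]]
wrist_force: [0.2, 0.1, 0.4]
width: 0.902
grip_force: 0.0
```

Emit:
servo_tool --commands '[[[0,0,0,0,0,0],[0,0,0,0,0,0],[0,0,0,0,0,0],[0,0,0,0,0,0],[0,0,0,0,0,0],[0,0,0.5,0,0,0],[0,0,1,0,0,0],[0,0,1,0,0,0],[0,0,1,0,0,0],[0,0,1,0,0,0],[0,0,1,0,0,0],[0,0,1,0,0,0]]]' --jaw 0

```text
time_s: 34.35
ee_pos: [510.2, -327.0, 139.8]
tool_rot: [[0.912, 0.409, 0.0], [0.409, -0.912, -0.0], [-0.0, 0.0, -1.0]]
wrist_force: [0.4, 0.4, -2.2]
width: 0.604
grip_force: 20.0
```

Emit:
servo_tool --commands '[[[-0.095,0.975,0,0,0,0],[-0.095,0.975,0,0,0,0],[-0.095,0.975,0,0,0,0],[-0.095,0.975,0,0,0,0],[-0.095,0.975,0,0,0,0],[-0.095,0.975,0,0,0,0],[-0.095,0.975,0,0,0,0],[-0.095,0.975,0,0,0,0],[0,0,0,0,0,0],[0,0,-1,0,0,0],[0,0,-1,0,0,0],[0,0,0,0,0,0]]]'

```text
time_s: 35.55
ee_pos: [493.6, -170.2, 96.4]
tool_rot: [[0.912, 0.41, -0.004], [0.41, -0.912, 0.002], [-0.003, -0.004, -1.0]]
wrist_force: [-1.0, 0.2, -2.1]
width: 0.599
grip_force: 20.0
```

Emit:
servo_tool --commands '[[[0,0,-0.8,0,0,0],[0,0,-0.5,0,0,0],[0,0,-0.25,0,0,0],[0,0,0,0,0,0],[0,0,0,0,0,0],[0,0,0,0,0,0]]]'

```text
time_s: 36.15
ee_pos: [495.5, -171.2, 68.2]
tool_rot: [[0.912, 0.409, 0.001], [0.409, -0.912, -0.0], [0.001, 0.001, -1.0]]
wrist_force: [-0.6, 0.0, -2.2]
width: 0.599
grip_force: 20.0
```

Emit:
servo_tool --commands '[[[0,0,0,0,0,0],[0,0,0,0,0,0],[0,0,0,0,0,0],[0,0,0.5,0,0,0],[0,0,1,0,0,0],[0,0,1,0,0,0],[0,0,1,0,0,0],[0,0,1,0,0,0],[0,0,1,0,0,0]]]' --jaw 80

```text
time_s: 37.05
ee_pos: [495.2, -171.0, 179.4]
tool_rot: [[0.912, 0.409, 0.001], [0.409, -0.912, -0.0], [0.001, 0.001, -1.0]]
wrist_force: [-0.4, -1.1, -0.5]
width: 0.799
grip_force: 0.0
```

Emit:
servo_tool --commands '[[[0,-1,0.3,0,0,0],[0,-1,0,0,0,0],[0,-1,0,0,0,0],[0,-1,0,0,0,0],[0,-1,0,0,0,0],[0,-1,0,0,0,0],[0,-1,0,0,0,0],[0,0,0,0,0,0],[0,0,0,0,0,0]]]'

```text
time_s: 37.95
ee_pos: [494.9, -311.4, 183.2]
tool_rot: [[0.913, 0.408, -0.001], [0.408, -0.913, 0.001], [-0.0, -0.001, -1.0]]
wrist_force: [-0.5, 0.9, -0.1]
width: 0.804
grip_force: 0.0
```

```bash
python3 - <<'E'
from meas import *
c=shot('top'); m=masks(c)
for k,a in dict(red=(24,64,82),green=(24,64,82),blue=(28,58,94)).items():
    for o in fit(c,m[k],*a): print(k,*o)
im=c['color'][:,:,::-1]
cv2.imwrite('pics/top3.png',cv2.resize(im[130:240,200:340],(560,440),interpolation=cv2.INTER_CUBIC))
s=shot('scene')['color'][:,:,::-1]
cv2.imwrite('pics/sc3.png',cv2.resize(s[130:260,120:420],(800,347),interpolation=cv2.INTER_CUBIC))
E
```

```text
red [548.7 649.8] 3070 302 [ 10.3 172.8]
red [491.8 572.3] 5441 298 [ 37. 194.]
red [498.3 -56.6] 240 254 [266.9 196.1]
green [596.4 -59.7] 223 258 [268.7 160.3]
green [493.7 209.4] 228 268 [169.1 195.9]
blue [ 863.  -199.2] 879 418 [320.9  65.6]
blue [ 816.4 -438.3] 267 444 [407.9  83.4]
blue [ 495.6 -172.8] 363 372 [310.  197.8]
```

View pics/top3.png

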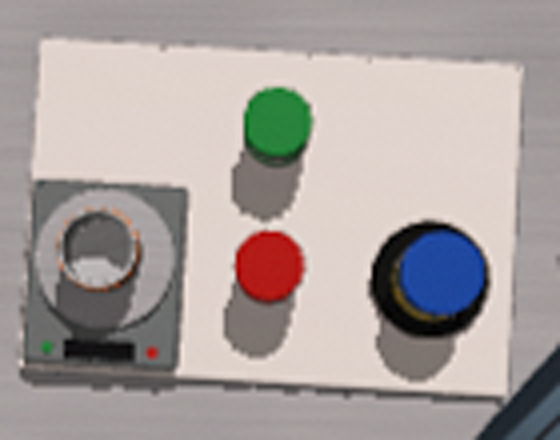

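View pics/sc3.png

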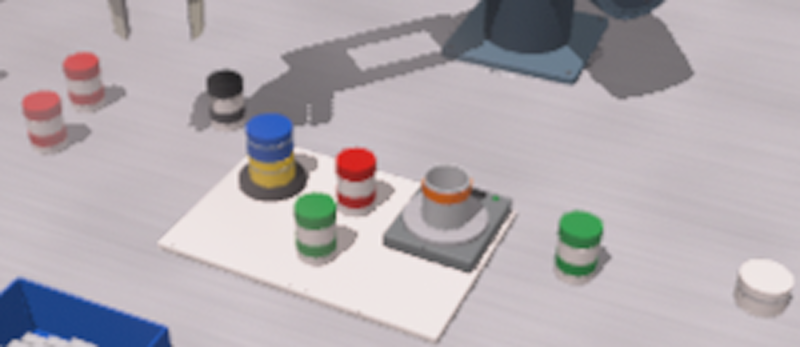

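Everything stands where it should: the blue tin (442,274 in the top crop) is squarely on the yellow, and the cup (98,248) is on the platform. The red jar (270,266) and green jar (278,122) are in line. Handing in.

```bash
python3 -c "
from plant import env
print(env.hand_in())"
```

```text
the job is handed in; nothing more can be done
None
```

The seasoning station is set out and handed in at about 38 s of the 128 s allowed. The final pictures show all five items upright in their places, but the hand-in call returned no verdict.

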